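Fit the spacer ring, then set and lock the telescopic stand

TASK

Slip the small tall spacer ring (not the wide flat one) over the pin on top of the stand's leg so that it sits down on the leg's shoulder. Then grip the leg, raise it 30 mm until its dark mark is just out of the sleeve, and, without letting go or losing the length, turn the hand about the leg so that a finger pushes the upright cam lever clockwise (seen from above) all the way to its stop; leave the lever open until then. Finish while still holding the leg at the mark with the lever closed, and leave the wide ring, the bottle and the carton alone.

Things in the scene. Friction and masses are not known exactly. Their poses are not given: they have to be found in the camera images.
- ring_mid (a point): the spacer ring to fit: plain steel tube, 30 mm outside diameter, 22 mm bore, 24 mm high, standing on its end on the bench; this point is its centre, half-way up (12 mm above its lower end); z along its bore
- rim (a point): centre of the top rim of the stand's fixed aluminium sleeve (44 mm diameter), on the leg's axis, 110 mm above the bench; the stand is fixed to the bench on a round foot of 120 mm diameter
- shoulder (a point): centre of the leg's flat top shoulder, on the leg's axis, 40 mm above the rim when the leg is right down; the leg below it is a bare steel tube of 34 mm diameter, to be gripped between rim and shoulder; above it stands a pin of 18 mm diameter, 20 mm tall, with a chamfered top. The ring goes over the pin and rests on this shoulder, so that its centre is 12 mm above this point
- leg: the sliding leg (0.4 kg): slides up and down in the sleeve, sinks to the bottom if let go, and also turns freely about its upright axis, so a hand that grips it can turn with it. Its origin is on its axis, 40 mm below the shoulder. A dark band 4 mm high round the leg is the length mark, hidden in the sleeve when the leg is down; the leg is at length when the band's lower edge is level with the rim
- rise (a joint): how far the leg is drawn out, m: 0 right down (at the start), 0.030 at the mark, 0.050 at the upper stop
- lever (a joint): cam lever angle, rad: starts open between 0 and 0.15, grows as the lever swings clockwise seen from above about the leg's axis, 0.9 at the stop (closed); stays where it is left; takes about 0.1 N m (about 4 N from a finger beside the leg)
- paddle (a point): centre of the cam lever's upright black blade, 41 mm out from the leg's axis and 35 mm above the rim. It stands in the plane of that axis, from 22 to 60 mm from the axis, from 5 to 65 mm above the rim, and is 8 mm thick; its outer edge runs down to a short arm on a collar just below the rim. Fingers on the leg push its flat side when the hand turns; fingers starting a good 1 rad counter-clockwise of the blade clear it
- washer: bystander: wide flat steel ring, 48 mm outside diameter, 14 mm bore, 12 mm high; origin at the centre of its underside; it may lie on either side of the stand
- bottle: bystander: white bottle, 60 mm diameter, 150 mm high; origin at the centre of its underside
- carton: bystander: closed cardboard carton 100 x 140 x 60 mm; origin at the centre of its underside
Not all that is in view belongs to the job. There is more than one size of the part that bears rim; the job needs the smallest.

How it is judged (in metres and radians):
On the way, in this order (a step that is already met when the one before it is completed fails the run):
1. the ring is down on the leg's shoulder, round the pin (horizontal distance between ring_mid and shoulder below 0.004 m and z of ring_mid in the frame of shoulder between 0.009 and 0.015 m), for 0.2 s.
2. the leg is gripped and held at the mark, lever still open (value of joint rise between 0.025 and 0.035 m and contact force between the fingers and leg above 3 N and value of joint lever below 0.5 rad), for 0.2 s.
3. the lever is closed with the leg still held at the mark (value of joint lever above 0.82 rad and value of joint rise between 0.025 and 0.035 m and contact force between the fingers and leg above 3 N), for 0.2 s.
At the end, for the whole second after the job is handed in: The fingers still grip the leg (over 3 N) and keep it still, drawn out 30 mm within 5 mm; the cam lever is closed (over 0.82 of its 0.9 rad); the ring sits round the pin on the shoulder (centre 9 to 15 mm above the shoulder, within 4 mm of the axis) (all of step 1 and all of step 3 and velocity of joint rise between -0.01 and 0.01 m/s); the arm keeps its last pose, push and grip.
It fails at once if the lever is swung while the leg is away from the mark (value of joint lever above 0.5 rad and (value of joint rise below 0.023 m or value of joint rise above 0.037 m)).
It fails at once if the leg is let go once the lever has been swung (value of joint lever above 0.5 rad and contact force between the fingers and leg below 0.5 N).
It fails at once if the wide ring is moved (distance of washer from where it was at the start of the episode above 0.02 m).
It fails at once if the bottle is moved or tipped (distance of bottle from where it was at the start of the episode above 0.02 m or angle between bottle's own z axis and vertical above 0.3 rad).
It fails at once if the carton is moved (distance of carton from where it was at the start of the episode above 0.02 m).
It also fails if it takes over 48 s, if anything falls off the work surface, if the arm or the gripper's body presses on something with over 40 N, if the wrist force passes 120 N, or if a joint passes its speed limit or range.

ROBOT

A 7-joint arm with a two-finger parallel gripper is mounted at the origin on the work surface. World frame = base frame: x ahead of the robot, y to its left, z up, the work surface at z = 0. Lengths are in mm, angles in rad, forces in N, time in s.
With the tool pointing down it reaches from about 400 to 925 mm from the base axis. Payload 5.6 kg.
Tool frame: the origin (TCP) lies midway between the tips of the shut fingers; the grasp point (between the pads) lies 19 mm behind it (robot.hold_point_z is the distance from the TCP to the grasp point, in mm); z points along the fingers, x is the direction in which the jaws open and shut, and the axes are right-handed (so a half turn about z gives the same grasp; the last joint's range is limited). The gripper opens to 85 mm and grips with 20 to 120 N. Pads are 22 mm wide; open, the fingers measure 114 mm over their backs; the gripper's body (76 mm by 85 mm) begins 54 mm behind the grasp point. The pads swing forward as they close: fully open they stand 13 mm farther back than shut.
Start: joints at [1.075, 0.468, -0.012, 1.603, 0.006, 1.071, -0.056], TCP at [284.327, -584.522, 231.29] pointing down, gripper open.
Joint ranges: [-2.53, 2.53], [-0.31, 2.02], [-1.57, 1.55], [0.28, 2.44], [-1.29, 4.43], [0.15, 1.84], [-2.92, 2.92]. Speed limits (rad/s): [2.57, 2.57, 3.14, 3.14, 3.14, 3.14, 3.14].

INTERFACE

Orientations are given as a rotation vector (axis times angle).
In Python, from workcell import robot, viewer, job gives the robot as it stands.
- The arm moves only by the tool apply_moves, never from a script. Its arguments are lists of equal length, an entry for each row: "jaw": the closure, from -1 (fully open) to 1 (shut); "linear": the shift along the world's x, y, z in cm, a list of three; "twist": the turn about the world's z in degrees. A call has exactly 8 rows; each row is the pose to reach, as a shift and turn from the pose commanded when the call began; what a row does not reach only later rows make up. A row lasts 1/8 s, in which the tool goes at most 62.5 mm and 10.7 degrees, less where a joint would pass 70% of its speed; a pose out of reach is approached as far as the arm can. A call with a gripper value outside its range is refused whole. The fingers move at their own pace and stop on an object; "force" is the grip in N (left out, the last holds). Time passes only in rows, so rows that repeat a pose let the fingers close, or fill a call up. It gives the time, the measured TCP pose, the force and the opening at its end, in the units of the state.
- robot.observe(): the state, without advancing time (a new reading comes with each control period).
- viewer.capture(name): name is "scene" or "top" or "wrist"; returns a dict with "img" (384x512x3 uint8, blue, green, red), "fx", "fy", "cx", "cy" (pixels), "pose" (4x4, takes a point from camera to world coordinates); the wrist camera has in their place "mount" (4x4, takes a point from camera to tool coordinates, whose origin is the TCP and whose axes are the tool frame's). Camera axes: x right, y up, looking along -z (the intrinsics and any distortion apply to the point x, -y, -z); pixel columns grow to the right and rows downward; lengths in mm; the calibration is good to about 2 mm. A picture is of the moment at which its call begins: read the wrist's pose just before it. There is no depth.
- job.finish_job(): hands the job in, once; it reports no verdict.
Trained networks look in a picture, given as the dict that the camera call returned (one of the last four; its "shot" number tells which), for a name from the list of things; names that differ only in an ending like _2 or _b are one class to them, and where a whole thing is asked for, a point or a joint stands for the part that bears it (a point fixed in the world has none). Each returns a list of dicts, best first, with "confidence" (0 to 1); they miss things now and then, are a little off and sometimes report something else, mostly with a low value. They report only what shows in the picture. A call takes as long as a camera call. They do not tell look-alikes from the thing itself.
- viewer.silhouettes(target, picture): "pixels" (384x512 bool, what is visible of it) and "position" ([column, row] in pixels, amid what is visible of it).
The state is a dict: "clock": time; "joints": joint angles; "dq": joint speeds; "joint_efforts": joint torques, N m; "position": TCP position; "tcp_rot": TCP orientation; "wrist_force": force on the tool from outside, world axes, zero at the start; "moment": the same for the moment, N m; "finger_gap": finger opening in mm.
Only numpy, scipy, OpenCV 4.12 (cv2) and the standard library are available. Lean on these libraries where they do the work, as an engineer would, in place of code of your own. Each camera call takes 0.05 s, during which the arm holds its last target. There are 200 camera calls.

## Working session

There is one attempt and no reset: what is moved stays moved. The work goes in short steps, Python scripts to look and compute and a tool call to move; the robot and the scene stay as the last step left them, time stands still between calls to the robot, and variables do not carry over. Pictures are saved under pics/ and viewed, about 8 in all and at most 12, crops included, and the job is handed in when it is done.

Besides the shell and the picture viewer there is one more tool, called after "Call:" by a JSON object that holds its "name" and its "arguments". apply_moves: Moves the arm, as the interface text tells. Its arguments: {"type":"object","properties":{"jaw":{"type":"array"},"linear":{"type":"array"},"twist":{"type":"array"},"force":{"type":"number"}},"required":["jaw","linear","twist"]}

```bash
mkdir -p pics; cat > h.py <<'E'
import numpy as np, cv2
from workcell import robot, viewer, job
from scipy.spatial.transform import Rotation as R
def cap(n):
    s=robot.observe(); p=viewer.capture(n)
    if 'pose' in p: T=np.array(p['pose'],float)
    else:
        T=np.eye(4);T[:3,:3]=R.from_rotvec(s['tcp_rot']).as_matrix();T[:3,3]=s['position'];T=T@np.array(p['mount'],float)
    p['T']=T; return p
def ray(p,uv,z):
    d=p['T'][:3,:3]@np.array([(uv[0]-p['cx'])/p['fx'],-(uv[1]-p['cy'])/p['fy'],-1]);o=p['T'][:3,3]
    return o+d*(z-o[2])/d[2]
def proj(p,X):
    c=p['T'][:3,:3].T@(np.array(X,float)-p['T'][:3,3]); return p['cx']+p['fx']*c[0]/-c[2], p['cy']-p['fy']*c[1]/-c[2]
E
python3 - <<'E'
from h import *
print(robot.observe())
ims=[]
for n in("scene","top"):
    p=cap(n);ims.append(p['img']);print(n,{k:p[k] for k in p if k not in('img','T','pose')},p['T'].round(3).tolist())
    for t,z in(('ring_mid',12),('leg',110),('rim',110),('paddle',145),('shoulder',150),('washer',6),('bottle',75),('carton',30)):
        for d in viewer.silhouettes(t,p)[:4]:
            print(t,round(d['confidence'],2),np.round(d['position']),d['pixels'].sum(),ray(p,d['position'],z).round())
v=np.hstack(ims);cv2.imwrite('pics/a.png',cv2.resize(ims[0],(768,576)));cv2.imwrite('pics/b.png',cv2.resize(ims[1],(768,576)))
E
```

```text
{'clock': 0.0, 'joints': array([ 1.07500497,  0.46839987, -0.01157783,  1.60364459,  0.00601253,
        1.07141694, -0.05631301]), 'dq': array([-0.00197122, -0.00077406, -0.00101285, -0.00010435,  0.00054107,
        0.00035184, -0.00025684]), 'joint_efforts': array([ 1.00016139e-04, -5.32384479e+01,  2.17989972e-02, -2.51299042e+01,
        1.15415323e-02,  7.79653376e-03,  8.90249282e-06]), 'position': array([ 284.02934532, -584.02073021,  230.31493156]), 'tcp_rot': array([-2.66260028e+00,  1.66579093e+00,  2.55900221e-03]), 'wrist_force': array([ 0.21927965, -0.10431078, -0.07100386]), 'moment': array([0.00571643, 0.041762  , 0.03934652]), 'finger_gap': 85.4709612444958}
scene {'fx': 382.0055926927807, 'fy': 382.0055926927807, 'cx': 253.99786069182653, 'cy': 188.52564247004833, 'shot': 1} [[0.385, -0.709, 0.591, 1044.361], [0.923, 0.302, -0.239, -197.721], [-0.009, 0.638, 0.77, 771.729], [0.0, 0.0, 0.0, 1.0]]
leg 0.66 [251. 189.] 269 [535.   2. 110.]
leg 0.63 [227. 275.] 843 [ 712. -121.  110.]
leg 0.58 [204. 121.] 538 [270. -23. 110.]
rim 0.84 [228. 313.] 6157 [ 782. -145.  110.
[... 824 characters left out ...]
358. -54. 110.]
leg 0.58 [262. 187.] 143 [554.  -3. 110.]
leg 0.47 [172. 235.] 50 [424. 237. 110.]
rim 0.98 [270. 194.] 1365 [535. -22. 110.]
rim 0.72 [277. 262.] 2743 [351. -39. 110.]
rim 0.55 [306. 125.] 2773 [ 730. -127.  110.]
paddle 0.82 [323. 100.] 351 [ 791. -171.  145.]
paddle 0.75 [288. 250.] 334 [381. -67. 145.]
paddle 0.56 [271. 185.] 226 [551. -25. 145.]
shoulder 0.77 [310. 111.] 364 [ 757. -133.  150.]
shoulder 0.73 [280. 260.] 341 [356. -45. 150.]
shoulder 0.51 [162. 161.] 570 [617. 265. 150.]
shoulder 0.25 [265. 184.] 163 [552.  -9. 150.]
washer 0.53 [339. 242.] 184 [ 413. -224.    6.]
bottle 0.7 [159. 160.] 576 [641. 288.  75.]
carton 0.59 [368. 167.] 1979 [ 631. -313.   30.]
```

View pics/a.png

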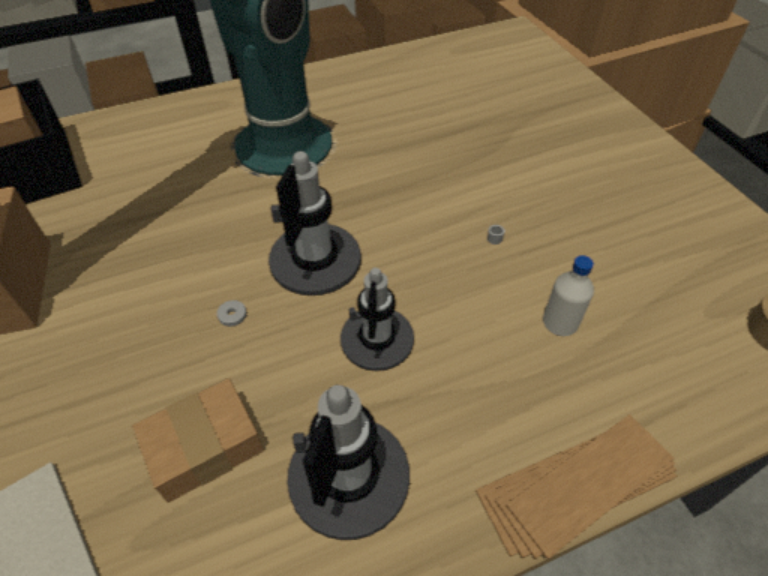

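View pics/b.png

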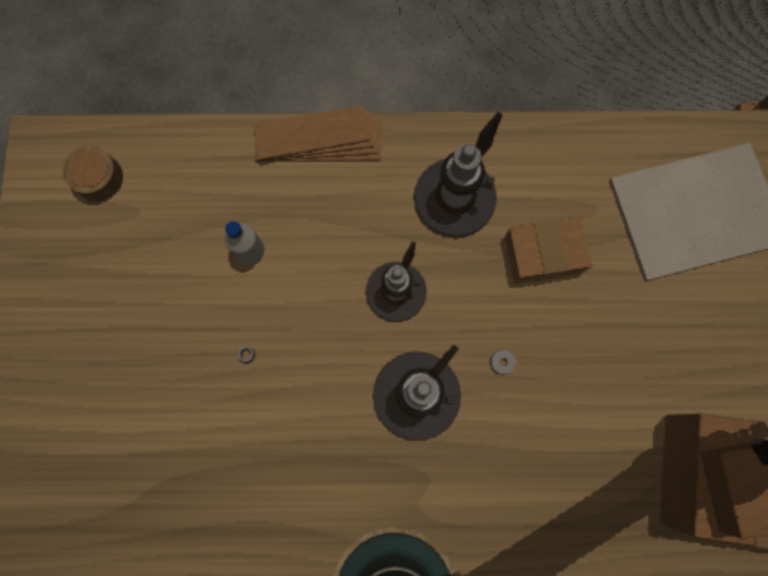

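The middle stand is the smallest, with its foot at about (264,194) in the unscaled top picture. The small ring is at about (164,236) there, and the networks missed it. I'll start by moving up and around the stands.

Call:
{"name": "apply_moves", "arguments": {"jaw": [-1,-1,-1,-1,-1,-1,-1,-1], "linear": [[3,2,5],[7,4,10],[11,8,14],[16,12,17],[20,16,18],[24,20,18],[28,24,18],[31,28,18]], "twist": [10,20,30,40,50,60,70,80]}}

```text
clock: 1.9
position: [596.0, -302.3, 411.2]
tcp_rot: [-3.109, -0.446, -0.001]
wrist_force: [0.6, 0.1, -0.2]
finger_gap: 85.7
```

```bash
python3 - <<'E'
from h import *
s=robot.observe();print(s['position'],s['clock'],s['joints'].round(2))
p=cap('top')
for n,uv,z in(('ring',(164,236),12),('foot',(264,194),0),('pin',(264.5,181),170),('bladefar',(274,163),175)):print(n,ray(p,uv,z).round())
# subpixel crops
c=p['img'][150:250,140:310];cv2.imwrite('pics/c.png',cv2.resize(c,None,fx=4.6,fy=4.6,interpolation=cv2.INTER_CUBIC))
E
```

```text
[ 595.96230044 -302.30220518  411.21593819] 1.9 [ 0.69  0.43 -0.4   1.29  0.16  1.45  0.59]
ring [433. 280.  12.]
foot [557.  -9.   0.]
pin [556.  -8. 170.]
bladefar [603. -33. 175.]
```

View pics/c.png

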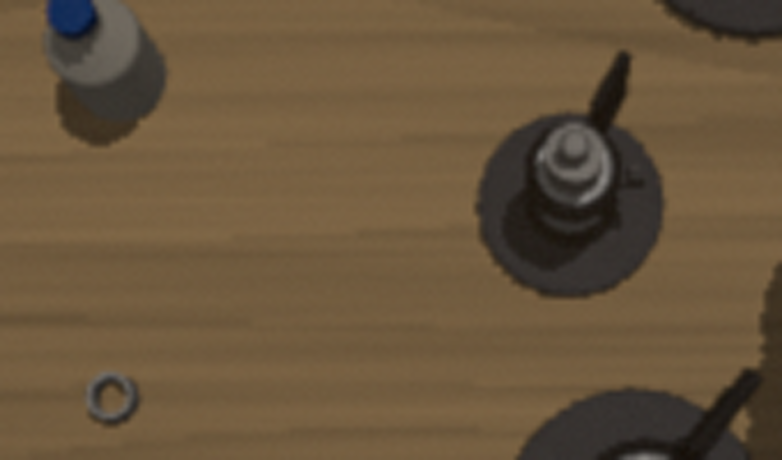

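The crop gives the ring at (112,398) → world (433,280), the pin at (572,143) → (556,-8), and the blade pointing to about -29°. Next I'll go above the ring with the jaw at 62°, perpendicular to the blade.

Call:
{"name": "apply_moves", "arguments": {"jaw": [-1,-1,-1,-1,-1,-1,-1,-1], "linear": [[0,6,0],[-1,12,0],[-2,18,0],[-4,24,0],[-6,29.5,0],[-8.5,35,0],[-11,40.5,-2],[-13,46,-4]], "twist": [6,12,18,24,30,36,42,46]}}

```text
clock: 2.95
position: [463.6, 156.3, 371.5]
tcp_rot: [2.691, 1.617, 0.002]
wrist_force: [1.9, 0.4, -0.3]
finger_gap: 85.5
```

Call:
{"name": "apply_moves", "arguments": {"jaw": [-1,-1,-1,-1,-1,-1,-1,-1], "linear": [[-1,3,-4],[-2,6,-8],[-3,9,-12],[-3,12.5,-16],[-3,12.5,-19],[-3,12.5,-19],[-3,12.5,-19],[-3,12.5,-19]], "twist": [0,0,0,0,0,0,0,0]}}

```text
clock: 3.95
position: [435.5, 280.1, 183.0]
tcp_rot: [2.694, 1.615, 0.004]
wrist_force: [0.2, -0.3, -0.2]
finger_gap: 85.5
```

```bash
python3 - <<'E'
from h import *
s=robot.observe();print(s['position'],s['tcp_rot'],s['clock'],s['joints'].round(2))
p=cap('wrist');im=p['img'].copy();print(np.array(p['mount']).round(2).tolist())
for d in viewer.silhouettes('ring_mid',p): 
    print(d['confidence'],d['position'],d['pixels'].sum(),ray(p,d['position'],12))
    cs,_=cv2.findContours(d['pixels'].astype(np.uint8),0,2);cv2.drawContours(im,cs,-1,(0,255,0),1)
print(proj(p,(433,280,12)))
cv2.imwrite('pics/d.png',im)
E
```

```text
[435.53255485 280.06953126 183.01272401] [2.6941987  1.61457812 0.0044672 ] 3.95 [-0.01  0.42 -0.77  1.93  0.37  0.93  0.12]
[[1.0, -0.0, 0.0, -0.04], [-0.0, -0.96, -0.29, -73.7], [0.0, 0.29, -0.96, -141.63], [0.0, 0.0, 0.0, 1.0]]
0.79 [254.2, 180.0] 519 [438.96620173 272.94846455  12.        ]
(np.float64(257.60293882682646), np.float64(171.60979328920197))
```

View pics/d.png

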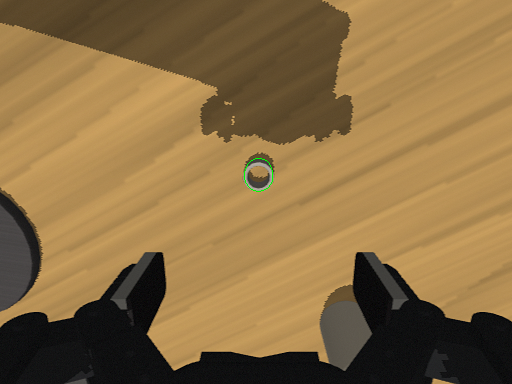

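The green outline puts the ring's centre at about (259,174), which is (436,280), directly under the TCP. The grey disc at lower right is the bottle. I'll go down and grip.

Call:
{"name": "apply_moves", "arguments": {"jaw": [-1,-1,-1,-1,-1,-1,-1,-1], "linear": [[0,0,-5],[0,0,-10],[0,0,-14],[0,0,-16.5],[0,0,-17.5],[0,0,-17.9],[0,0,-17.9],[0,0,-17.9]], "twist": [0,0,0,0,0,0,0,0], "force": 30}}

```text
clock: 5.05
position: [435.2, 280.4, 3.4]
tcp_rot: [2.694, 1.616, 0.003]
wrist_force: [0.2, -0.3, 0.9]
finger_gap: 85.6
```

Call:
{"name": "apply_moves", "arguments": {"jaw": [-0.3,0,0.3,0.5,1,1,1,1], "linear": [[0,0,0],[0,0,0],[0,0,0],[0,0,0],[0,0,0],[0,0,0],[0,0,0],[0,0,0]], "twist": [0,0,0,0,0,0,0,0]}}

```text
clock: 6.05
position: [434.6, 280.0, 2.7]
tcp_rot: [2.693, 1.617, 0.0]
wrist_force: [-0.7, -1.9, 5.2]
finger_gap: 28.6
```

Call:
{"name": "apply_moves", "arguments": {"jaw": [1,1,1,1,1,1,1,1], "linear": [[0,0,4],[0,0,9],[0,0,15],[1,-2,20],[3,-7,24],[5,-12,26],[7,-17,26],[9,-22,26]], "twist": [0,0,0,0,0,0,0,0]}}

```text
clock: 7.05
position: [525.0, 58.1, 262.6]
tcp_rot: [2.693, 1.616, 0.001]
wrist_force: [-0.2, 0.6, -0.6]
finger_gap: 28.6
```

Call:
{"name": "apply_moves", "arguments": {"jaw": [1,1,1,1,1,1,1,1], "linear": [[2,-4,0],[3.1,-6.8,-1],[3.1,-6.8,-2],[3.1,-6.8,-2],[3.1,-6.8,-2],[3.1,-6.8,-2],[3.1,-6.8,-2],[3.1,-6.8,-2]], "twist": [0,0,0,0,0,0,0,0]}}

```text
clock: 8.05
position: [555.5, -7.8, 242.7]
tcp_rot: [2.693, 1.617, 0.0]
wrist_force: [0.2, 0.0, -0.8]
finger_gap: 29.0
```

```bash
python3 - <<'E'
from h import *
s=robot.observe();print(s['position'],s['tcp_rot'],s['finger_gap'],s['clock'],s['joints'].round(2))
p=cap('wrist');im=cv2.resize(p['img'],(768,576))
for t,z in(('shoulder',150),('rim',110),('paddle',145),('ring_mid',s['position'][2]+9)):
  for d in viewer.silhouettes(t,p): print(t,d['confidence'],d['position'],d['pixels'].sum(),ray(p,d['position'],z).round(1))
print(proj(p,(556,-8,170)),proj(p,(556,-8,150)),proj(p,s['position']+np.array([0,0,9])),p['fx'])
cv2.imwrite('pics/e.png',im);cv2.imwrite('raw_e.png',p['img'])
E
```

```text
[555.5180934   -7.79396633 242.65292976] [2.69317826e+00 1.61683898e+00 3.88523539e-04] 28.950744318518943 8.05 [ 0.52  0.4  -0.71  1.79  0.29  1.06  0.78]
shoulder 0.96 [260.3, 197.1] 1820 [555.5  -6.8 150. ]
rim 0.94 [105.2, 43.7] 18970 [399.5 -60.6 110. ]
rim 0.76 [257.5, 326.4] 4070 [687.  -79.6 110. ]
rim 0.6 [260.4, 167.0] 8699 [5.425e+02 3.000e-01 1.100e+02]
paddle 0.96 [258.9, 164.5] 1270 [533.6   3.6 145. ]
paddle 0.7 [47.3, 40.8] 8788 [391.3 -83.  145. ]
paddle 0.19 [258.7, 165.6] 8713 [534.3   3.  145. ]
paddle 0.15 [257.4, 193.1] 1815 [552.9  -8.  145. ]
ring_mid 0.7 [258.5, 274.2] 3808 [560.1 -10.6 251.7]
(np.float64(259.2705720251074), np.float64(206.96115156319573)) (np.float64(259.2702084253935), np.float64(198.3618216540604)) (np.float64(259.1772661161742), np.float64(264.0192878285453)) 322.33228436663484
```

View pics/e.png

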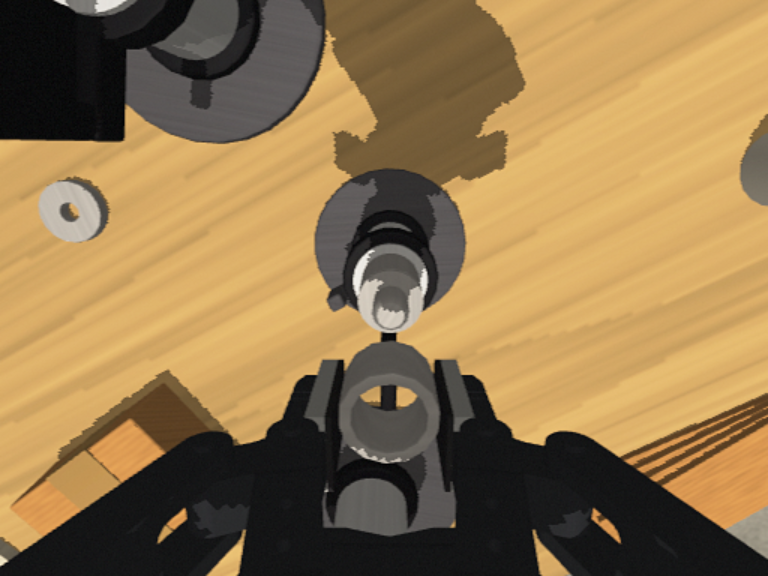

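The ring is held between the pads at (390,410). The pin is ahead at (390,315), and the blade is just below it in the picture, so the jaws are square to the blade. I'll overlay the predicted circles to refine the positions.

```bash
cat > ov.py <<'E'
from h import *
def circ(p,c,r):
    a=np.linspace(0,2*np.pi,73);return np.array([proj(p,(c[0]+r*np.cos(t),c[1]+r*np.sin(t),c[2])) for t in a])
def overlay(p,items,box,f,name):
    x0,y0,x1,y1=box;im=cv2.resize(p['img'][y0:y1,x0:x1],None,fx=f,fy=f,interpolation=cv2.INTER_CUBIC)
    for c,r,col in items:
        q=((circ(p,c,r)-[x0,y0]+.5)*f).astype(np.int32);cv2.polylines(im,[q],True,col,1)
    cv2.imwrite(name,im)
E
python3 - <<'E'
from ov import *
s=robot.observe();p=cap('wrist');t=s['position'];print(t)
overlay(p,[((556,-8,150),17,(0,255,0)),((556,-8,170),9,(0,0,255)),((t[0],t[1],t[2]+21),15,(255,0,0)),((t[0],t[1],t[2]+21),11,(255,255,0))],(190,150,330,320),3.5,'pics/f.png')
E
```

```text
[555.47340106  -8.00091542 242.4484578 ]
```

View pics/f.png

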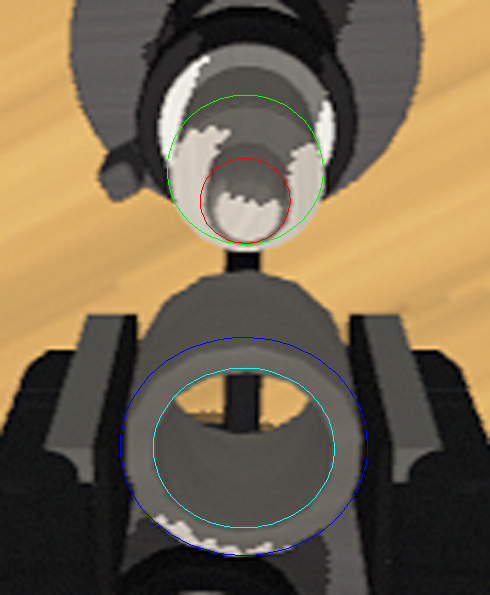

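The circles fit to about 1 mm. The pin is about 1 mm further along +x, so I'll go down with a small x correction and watch the force.

Call:
{"name": "apply_moves", "arguments": {"jaw": [1,1,1,1,1,1,1,1], "linear": [[0.1,0,-2],[0.1,0,-4.5],[0.1,0,-6],[0.1,0,-6.8],[0.1,0,-7.2],[0.1,0,-7.6],[0.1,0,-7.6],[0.1,0,-7.6]], "twist": [0,0,0,0,0,0,0,0]}}

```text
clock: 9.35
position: [556.8, -8.0, 166.9]
tcp_rot: [2.693, 1.616, 0.001]
wrist_force: [0.3, -0.3, 0.1]
finger_gap: 28.8
```

Call:
{"name": "apply_moves", "arguments": {"jaw": [1,1,1,1,1,1,1,1], "linear": [[0,0,-0.4],[0,0,-0.8],[0,0,-1.1],[0,0,-1.3],[0,0,-1.35],[0,0,-1.4],[0,0,-1.4],[0,0,-1.4]], "twist": [0,0,0,0,0,0,0,0]}}

```text
clock: 10.35
position: [556.5, -7.9, 152.7]
tcp_rot: [2.694, 1.617, 0.0]
wrist_force: [-0.8, 0.1, 3.2]
finger_gap: 28.6
```

Contact came at the expected height. I'll release and take a check picture.

Call:
{"name": "apply_moves", "arguments": {"jaw": [0.5,0,-0.5,-1,-1,-1,-1,-1], "linear": [[0,0,0],[0,0,0],[0,0,0],[0,0,0],[0,0,0],[0,0,0],[0,0,0],[0,0,0]], "twist": [0,0,0,0,0,0,0,0]}}

```text
clock: 11.35
position: [556.5, -7.9, 152.4]
tcp_rot: [2.694, 1.617, 0.0]
wrist_force: [0.2, -0.2, -0.1]
finger_gap: 85.5
```

```bash
python3 - <<'E'
from ov import *
s=robot.observe();p=cap('wrist');t=s['position'];print(t,s['finger_gap'])
overlay(p,[((556.5,-8,174),15,(0,255,0)),((556.5,-8,170),9,(0,0,255)),((556.5,-8,150),17,(255,0,0))],(170,150,350,384),2.5,'pics/g.png')
E
```

```text
[556.50190374  -7.94370578 152.44810554] 85.51961124068968
```

View pics/g.png

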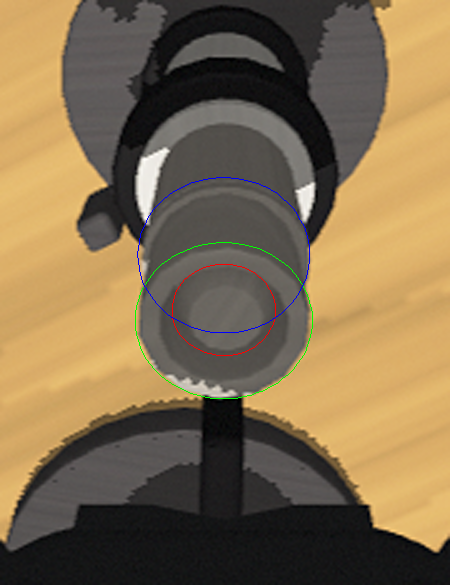

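The ring sits concentrically round the pin, with its rim near (223,320) matching the predicted circle. Next I'll go down and grip the leg.

Call:
{"name": "apply_moves", "arguments": {"jaw": [-1,-1,-1,-1,-1,-1,-1,-1], "linear": [[0,0,-1],[0,0,-2],[0,0,-2.8],[0,0,-3.4],[0,0,-3.6],[0,0,-3.6],[0,0,-3.6],[0,0,-3.6]], "twist": [0,0,0,0,0,0,0,0], "force": 60}}

```text
clock: 12.4
position: [556.7, -8.0, 116.7]
tcp_rot: [2.693, 1.616, 0.001]
wrist_force: [0.0, -0.0, 0.0]
finger_gap: 85.5
```

Call:
{"name": "apply_moves", "arguments": {"jaw": [-0.3,0,0.3,0.5,1,1,1,1], "linear": [[0,0,0],[0,0,0],[0,0,0],[0,0,0],[0,0,0],[0,0,0],[0,0,0],[0,0,0]], "twist": [0,0,0,0,0,0,0,0]}}

```text
clock: 13.4
position: [556.7, -7.6, 116.7]
tcp_rot: [2.693, 1.617, 0.001]
wrist_force: [-0.4, 2.7, 5.0]
finger_gap: 32.1
```

Call:
{"name": "apply_moves", "arguments": {"jaw": [1,1,1,1,1,1,1,1], "linear": [[0,0,0.5],[0,0,1],[0,0,1.5],[0,0,2],[0,0,2.5],[0,0,3],[0,0,3],[0,0,3]], "twist": [0,0,0,0,0,0,0,0]}}

```text
clock: 14.4
position: [556.7, -7.6, 146.4]
tcp_rot: [-2.693, -1.617, -0.001]
wrist_force: [2.1, 4.1, -3.8]
finger_gap: 32.3
```

```bash
python3 - <<'E'
from ov import *
s=robot.observe();t=s['position'];print(t,s['wrist_force'],s['moment'],s['finger_gap'],s['joints'].round(2))
p=cap('wrist');q=cap('scene')
overlay(p,[((556.5,-8,110),17,(0,255,0)),((556.5,-8,114),17,(0,0,255)),((556.5,-8,204),15,(255,255,0))],(170,130,350,384),2.3,'pics/h1.png')
overlay(q,[((556.5,-8,110),17,(0,255,0)),((556.5,-8,114),17,(0,0,255))],(210,160,290,250),6,'pics/h2.png')
a,b=cv2.imread('pics/h1.png'),cv2.imread('pics/h2.png');b=cv2.resize(b,(400,int(b.shape[0]*400/b.shape[1])));o=np.zeros((600,a.shape[1]+400,3),np.uint8);o[:a.shape[0],:a.shape[1]]=a;o[:b.shape[0],a.shape[1]:]=b;cv2.imwrite('pics/h.png',o[:600,:800])
E
```

```text
[556.68058019  -7.59178877 146.43110154] [ 2.13245973  4.1264499  -3.81479255] [ 0.77663217 -0.76253294  0.05537433] 32.32628238485319 [ 0.46  0.51 -0.65  1.87  0.4   0.89  0.7 ]
```

View pics/h.png

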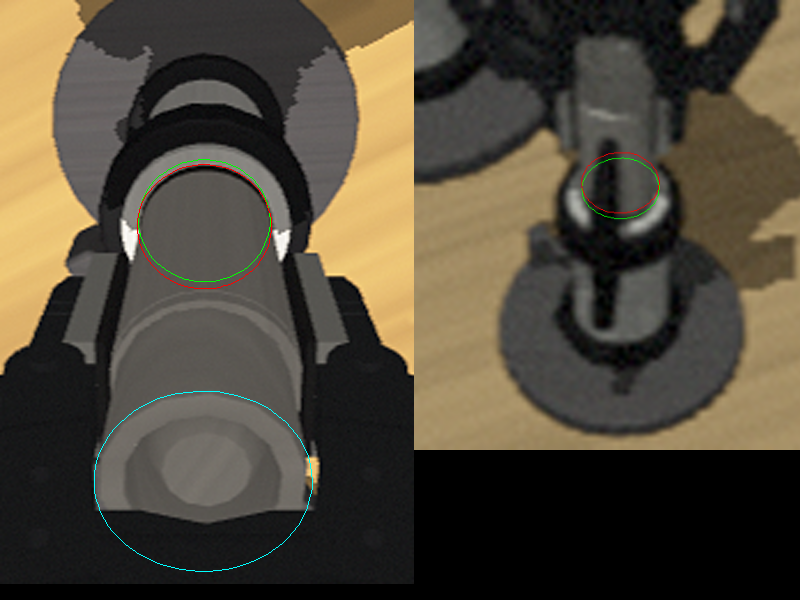

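The wrist view shows the dark band as a thin dark line just above the rim at (205,168), and the ring is at the predicted height, so the leg is at the mark. Now I'll turn clockwise.

Call:
{"name": "apply_moves", "arguments": {"jaw": [1,1,1,1,1,1,1,1], "linear": [[0,0,0],[0,0,0],[0,0,0],[0,0,0],[0,0,0],[0,0,0],[0,0,0],[0,0,0]], "twist": [-8,-17,-26,-35,-43,-50,-56,-60]}}

```text
clock: 15.5
position: [557.6, -7.0, 146.5]
tcp_rot: [-3.14, -0.051, -0.004]
wrist_force: [7.1, 4.0, -5.9]
finger_gap: 32.8
```

Call:
{"name": "apply_moves", "arguments": {"jaw": [1,1,1,1,1,1,1,1], "linear": [[0,0,0],[0,0,0],[0,0,0],[0,0,0],[0,0,0],[0,0,0],[0,0,0],[0,0,0]], "twist": [-4,-8,-12,-16,-20,-24,-28,-30]}}

```text
clock: 16.5
position: [558.1, -7.1, 146.6]
tcp_rot: [-3.046, 0.762, -0.005]
wrist_force: [8.1, 4.6, -7.1]
finger_gap: 32.7
```

```bash
python3 - <<'E'
from ov import *
s=robot.observe();t=s['position'];print(t,s['wrist_force'],s['moment'],s['finger_gap'],s['joints'].round(2))
p=cap('wrist');q=cap('top')
overlay(p,[((556.5,-8,204),15,(255,255,0))],(0,0,512,384),0.98,'pics/i1.png')
overlay(q,[((556.5,-8,204),15,(255,255,0))],(220,140,310,220),3.3,'pics/i2.png')
a,b=cv2.imread('pics/i1.png'),cv2.imread('pics/i2.png');o=np.zeros((400,800,3),np.uint8);o[:a.shape[0],:a.shape[1]]=a;o[:b.shape[0],a.shape[1]:a.shape[1]+b.shape[1]]=b[:,:800-a.shape[1]];cv2.imwrite('pics/i.png',o)
E
```

```text
[558.09816949  -7.13907361 146.56994117] [ 8.11462526  4.64458645 -7.14488901] [ 0.85748996 -1.5164547   0.07528598] 32.70160118795464 [ 0.19  0.44 -0.3   1.89  0.17  0.83 -0.68]
```

View pics/i.png

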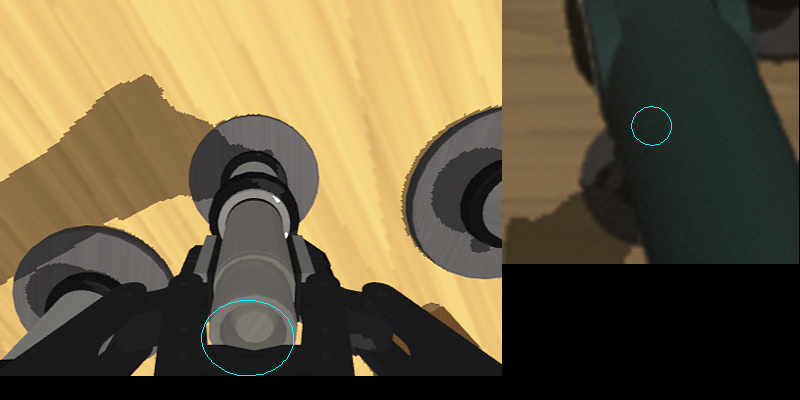

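The wrist view shows the leg still gripped, but the gripper hides the blade. I'll keep turning in small steps and watch the moment for the stop.

Call:
{"name": "apply_moves", "arguments": {"jaw": [1,1,1,1,1,1,1,1], "linear": [[-0.1,-0.03,0],[-0.1,-0.03,0],[-0.1,-0.03,0],[-0.1,-0.03,0],[-0.1,-0.03,0],[-0.1,-0.03,0],[-0.1,-0.03,0],[-0.1,-0.03,0]], "twist": [-2,-4,-6,-8,-10,-12,-12,-12]}}

```text
clock: 17.6
position: [558.2, -7.3, 146.7]
tcp_rot: [-2.949, 1.074, -0.008]
wrist_force: [11.8, 4.6, -8.0]
finger_gap: 32.6
```

```bash
cat > st.py <<'E'
from h import *
s=robot.observe();m=R.from_rotvec(s['tcp_rot']).as_matrix()
print(s['position'].round(1),'jaw',np.degrees(np.arctan2(m[1,0],m[0,0])).round(1),s['wrist_force'].round(1),s['moment'].round(3),s['finger_gap'],s['joint_efforts'].round(2),s['joints'][6])
E
python3 st.py
```

```text
[558.2  -7.3 146.7] jaw -40.0 [11.8  4.6 -8. ] [ 0.924 -2.081  0.076] 32.591115149090605 [  2.47 -49.75  -0.7  -17.31   0.54   3.19  -0.07] -0.8675151288438491
```

Call:
{"name": "apply_moves", "arguments": {"jaw": [1,1,1,1,1,1,1,1], "linear": [[0,0,0],[0,0,0],[0,0,0],[0,0,0],[0,0,0],[0,0,0],[0,0,0],[0,0,0]], "twist": [-1,-2,-3,-4,-5,-6,-6,-6]}}

```text
clock: 18.6
position: [558.8, -7.1, 146.8]
tcp_rot: [-2.89, 1.222, -0.01]
wrist_force: [13.2, 3.7, -9.6]
finger_gap: 32.4
```

```bash
python3 st.py
```

```text
[558.8  -7.1 146.8] jaw -45.8 [13.2  3.7 -9.6] [ 1.022 -2.333  0.973] 32.43624013354781 [  3.11 -50.59   0.1  -16.72  -0.07   3.68  -0.99] -0.9586813959645907
```

The moment jumped from 0.08 to 0.97 N m at jaw -46°, which suggests the stop. I'll check that in the scene camera with the blade drawn in at its closed angle.

```bash
python3 - <<'E'
from h import *
q=cap('scene');x0,y0,x1,y1,f=205,150,295,240,6.5
im=cv2.resize(q['img'][y0:y1,x0:x1],None,fx=f,fy=f,interpolation=cv2.INTER_CUBIC)
im=np.hstack([cv2.convertScaleAbs(im,alpha=1.8,beta=15)])
for ang,col in((-29,(0,0,255)),(-76,(0,255,0))):
    c,s=np.cos(np.radians(ang)),np.sin(np.radians(ang))
    pts=np.array([proj(q,(556.5+r*c,-8+r*s,110+z)) for r,z in((22,5),(60,5),(60,65),(22,65))])
    cv2.polylines(im,[((pts-[x0,y0]+.5)*f).astype(np.int32)],True,col,1)
for d in viewer.silhouettes('paddle',q): print(d['confidence'],d['position'],d['pixels'].sum())
cv2.imwrite('pics/j.png',im)
E
```

```text
0.9 [217.3, 305.6] 1476
0.8 [238.0, 205.0] 621
0.64 [193.6, 138.6] 871
```

View pics/j.png

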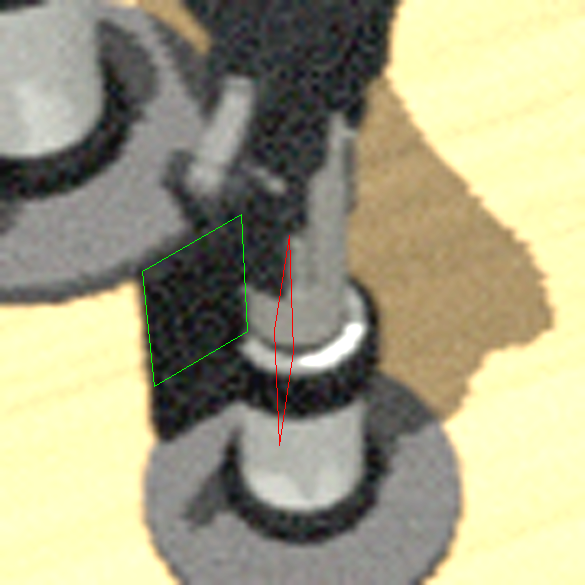

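The blade sits in the green closed outline, around (195,300), well away from its red open position. I'll hold for one call to confirm it is steady, then hand in.

Call:
{"name": "apply_moves", "arguments": {"jaw": [1,1,1,1,1,1,1,1], "linear": [[0,0,0],[0,0,0],[0,0,0],[0,0,0],[0,0,0],[0,0,0],[0,0,0],[0,0,0]], "twist": [-0.5,-1,-1,-1,-1,-1,-1,-1]}}

```text
clock: 19.7
position: [559.0, -7.1, 146.8]
tcp_rot: [-2.88, 1.246, -0.01]
wrist_force: [13.9, 4.5, -10.5]
finger_gap: 32.3
```

```bash
python3 st.py; python3 -c "
from workcell import job;print(job.finish_job())"
```

```text
[559.   -7.1 146.8] jaw -46.8 [ 13.9   4.5 -10.5] [ 1.039 -2.408  1.178] 32.343963350377564 [  3.25 -50.73   0.26 -16.61  -0.19   3.78  -1.17] -0.973788512523681
the job is handed in; nothing more can be done
None
```

I put the small ring over the pin on the smallest stand's leg, raised the leg to its mark and closed the lever. The job was handed in at about 20 s with the leg still gripped; no verdict was reported.

- **Ring:** the wrist picture after release showed it concentric with the pin and down on the shoulder. It was still at the right height after the lift. I did not look at it closely again after the lever was closed.
- **Leg:** it is drawn out about 30 mm by the hand's height (116.7 to 146.8 mm), and the dark band showed just above the rim after the lift. The grip opening stayed at about 32 mm.
- **Lever:** the turning moment rose from 0.08 to about 1.2 N m, and the blade lies on the predicted closed outline in the scene picture. I took that as the stop; the lever angle itself cannot be read.
- **Side force:** the hand ended about 2 mm off the leg's axis, with about 14 N of side force on the wrist, well below the limit.
- **Bystanders:** I did not go near the wide ring, bottle or carton, but made no final check of their positions.

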